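Seat the keyed rotor on the centrifuge spindle and close the lid

ROBOT

A 6-joint arm with a two-finger parallel gripper is mounted at the origin on a cart in front of the work surface, level with it; the furniture and walls round the work are solid. World frame = base frame: x ahead of the robot, y to its left, z up, the work surface at z = 0. Lengths are in m, angles in rad, forces in N, time in s.
With the tool pointing down it reaches from about 0.25 to 0.725 m from the base axis. Payload 4 kg.
Tool frame: the origin (TCP) lies on the centre line of the jaws, within the pads' length; the fingertips stand 25 mm ahead of it and the grasp point (between the pads) lies 6 mm ahead of it (arm.tip_reach is the distance from the TCP to the fingertips, in m); z points along the fingers, y is the direction in which the jaws open and shut (so a half turn about z gives the same grasp; the last joint's range is limited). The gripper opens to 85 mm and grips with 20 to 120 N. Pads are 22 mm wide; open, the fingers measure 114 mm over their backs; the gripper's body (76 mm by 85 mm) begins 54 mm behind the grasp point. The pads swing forward as they close: fully open they stand 13 mm farther back than shut.
Start: joints at [-1.139, 0.241, 0.005, 1.335, 0, 1.571], TCP at [0.209, -0.454, 0.218] pointing down, gripper open.
Joint ranges: [-2.72, 2.72], [-1.05, 1.87], [-1.09, 1.28], [-1.99, 2.15], [-1.42, 1.44], [-3.14, 3.14]. Speed limits (rad/s): [2.79, 2.79, 3.14, 3.14, 3.14, 3.14].

INTERFACE

Orientations are given as a rotation vector (axis times angle).
In Python, from cell import arm gives the robot as it stands.
- The arm moves only by the tool carry_out, never from a script. Its argument "targets" is a list that holds one entry, the list of rows, each a list of 7 numbers: the turn, a rotation vector about the tool's x, y, z in rad, then the shift along the tool's x, y, z in m, then the finger opening in m, from 0 to 0.0854. A call has 1 to 12 rows; each row shifts and turns the pose as measured when the row begins, along the tool's axes as they then stand; what a row does not reach is not made up. A row lasts 1/8 s, in which the tool goes at most 62.5 mm and 10.7 degrees, less where a joint would pass 70% of its speed; a pose out of reach is approached as far as the arm can. A call with a gripper value outside its range is refused whole. The fingers move at their own pace and stop on an object; "squeeze" is the grip in N (left out, the last holds). Time passes only in rows, so rows that do not move let the fingers close. It gives the time, the measured TCP pose, the force and the opening at its end, in the units of the state.
- arm.read_state(): the state, without advancing time (a new reading comes with each control period).
- arm.read_camera(name): name is "side" or "top" or "wrist"; returns the picture (384x512x3 uint8, blue, green, red); there is no depth.
- arm.camera_info(name): a dict with "intrinsics" (3x3 intrinsics, pixels), "k1" (the pictures are not rectified: a ray, as slopes to the right and down, at radius r is drawn at 1 + k1 r^2 times it, then the intrinsics apply), "rvec" (rotation vector, rad) and "tvec" (3), from world to camera coordinates, as OpenCV has them. Camera axes: x right, y down, z forward; pixel columns grow to the right and rows downward; lengths in m; the calibration is good to about 2 mm. A picture is of the moment at which its call begins: read the wrist's pose just before it. camera_info takes no time and is no camera call; for the wrist camera it gives the pose at the moment of the call.
- arm.finish_job(): hands the job in, once; it reports no verdict.
Trained networks look in the newest picture that a camera, given by its name, has taken for a name from the list of things; names that differ only in an ending like _2 or _b are one class to them, and where a whole thing is asked for, a point or a joint stands for the part that bears it (a point fixed in the world has none). Each returns a list of dicts, best first, with "score" (0 to 1); they miss things now and then, are a little off and sometimes report something else, mostly with a low value. They report only what shows in the picture. A call takes as long as a camera call. They do not tell look-alikes from the thing itself.
- arm.masks_of(name, camera): "pixels" (384x512 bool, what is visible of it) and "bbox" ([left, top, right, bottom] in pixels, round what is visible of it).
The state is a dict: "t": time; "qpos": joint angles; "joint_velocities": joint speeds; "tau": joint torques, N m; "eef_pos": TCP position; "tool_rot": TCP orientation; "contact_force": force on the tool from outside, world axes, zero at the start; "moment": the same for the moment, N m; "finger_gap": finger opening in m.
Only numpy, scipy, OpenCV 4.12 (cv2) and the standard library are available. Lean on these libraries where they do the work, as an engineer would, in place of code of your own. Each camera call takes 0.05 s, during which the arm holds its last target. There are 200 camera calls.

TASK

The rotor has been out for cleaning: pick it up by its black handle and ease it down over the spindle of the small open centrifuge, turning it under light pressure until its slot finds the spindle's drive key and it drops fully home. Do not force it down. Then let go and close the lid, leaving everything else on the bench where it is.

Things in the scene. Friction and masses are not known exactly. Their poses are not given: they have to be found in the camera images.
- rotor: bare aluminium fixed-angle rotor, loose on the bench, 0.2 to 0.4 kg: a dish 92 mm across and 35 mm high with 12 tube holes; from its centre a 20 mm round neck rises to a black bar handle. Origin: centre of the underside, z up, x along the handle. Beside the neck the dish floor is 19 mm above the origin.
- rotor_handle (a point): centre of the rotor's black bar handle: 44 mm long (along the rotor's x), 20 mm wide (y), 22 mm high, spanning 44 to 66 mm above the rotor's underside; a white line runs along its top, parallel to the slot below
- rotor_slot (a point): mouth of the drive slot, in the centre of the rotor's underside: 44 mm long along the rotor's x (parallel to the handle), 12 mm wide, 11.5 mm deep; above it a round 12 mm bore goes up to 44 mm over the underside. Half a turn of the rotor makes no difference.
- centrifuge: small white bench centrifuge, fixed to the bench, 204 mm deep, 170 mm wide, deck 100 mm high, with a round bowl 124 mm across and 60 mm deep. Origin: under the spindle axis at bench height; its x points from its front (sloping control panel, 112 mm before the axis at the foot) to its back, where the lid is hinged; z up. Back wall 92 mm behind the axis.
- spindle_mount: springy motor mount in the bowl that carries the spindle; it gives way downward at 3 N per mm, at most 6 mm, and does not turn (axes as the centrifuge's). Origin: on the spindle axis, on the top face of the spindle's round flange (47 mm across), where the rotor's underside rests when home; 50 mm above the bench when unloaded.
- pin_tip (a point): top of the spindle's round pilot pin: 10 mm thick, 39 mm high above the flange, its top 9 mm tapering to 4 mm; it enters the rotor's slot and bore before the key does
- key_top (a point): on the axis, top of the drive key, a bar 40 x 10 mm and 10 mm high on the flange. Its direction is not measured: long side within 0.65 rad, either way, of the centrifuge's x. The rotor rides 10 mm high on it until slot and key agree within about 0.05 rad, then drops. Key and pin turn together, stiffly (0.2 N m); a press over about 15 N drags them round with the rotor.
- lid (a joint): angle of the lid (rad): 0 closed on the deck, about 1.8 open, leaning back a little on its stop. Hinge axis along the centrifuge's y, 80 mm behind the spindle axis and 100 mm above the bench. Pushed forward past upright (below about 1.1) it sinks shut by itself, damped. It clears the seated rotor by 4 mm and cannot close on a rotor that rides on the key.
- lid_edge (a point): middle of the lid's free edge on its outer (top) face, 162 mm from the hinge axis and 24 mm above it when closed. The lid is a 160 mm wide, 24 mm thick white hood with a round clear window; a grey lip 60 mm wide and 9 mm thick stands out 15 mm beyond its free edge.
- vial_clear: whitish 27 mm vial, 60 mm high, origin under its centre; a bystander
- vial_amber: brown 27 mm vial with a black cap, 60 mm high, origin under its centre; a bystander
- bottle_buffer: white 44 mm bottle with a white cap, 86 mm high, origin under its centre; a bystander
- bottle_wash: white 38 mm bottle with a blue cap, 70 mm high, origin under its centre; a bystander
There are look-alikes about, which are no part of the job. Leave any green look-alike of the rotor alone.

How it is judged:
By the outcome, as a careful person would: the job done as asked, in the order asked, and still so for the second after the job is handed in, with the robot touching nothing.
It also fails if it takes over 72 s, if anything falls off the work surface, if the arm or the gripper's body presses on something with over 40 N, if the wrist force passes 120 N, or if a joint passes its speed limit or range.

## Working session

There is one attempt and no reset: what is moved stays moved. The work goes in short steps, Python scripts to look and compute and a tool call to move; the robot and the scene stay as the last step left them, time stands still between calls to the robot, and variables do not carry over. Pictures are saved under pics/ and viewed, about 8 in all and at most 12, crops included, and the job is handed in when it is done.

Besides the shell and the picture viewer there is one more tool, called in YAML: its name, and indented under it one key for each argument. carry_out: Moves the arm, as the interface text tells. Its arguments: {"type":"object","properties":{"targets":{"type":"array","items":{"type":"array","items":{"type":"array","items":{"type":"number"}}}},"squeeze":{"type":"number"}},"required":["targets"]}

```bash
mkdir -p pics; ls
cat > h.py <<'E'
import numpy as np, cv2
from scipy.spatial.transform import Rotation as R
from cell import arm
def cam(n):
    i=arm.camera_info(n); return np.array(i["intrinsics"]),i["k1"],R.from_rotvec(i["rvec"]).as_matrix(),np.array(i["tvec"])
def proj(n,P,c=None):
    K,k1,Rm,t=c or cam(n); p=np.atleast_2d(P)@Rm.T+t; s=p[:,:2]/p[:,2:]; r2=(s**2).sum(1,keepdims=True)
    return s*(1+k1*r2)@K[:2,:2].T+K[:2,2]
def ray(n,uv,c=None):
    K,k1,Rm,t=c or cam(n); d=(np.atleast_2d(uv)-K[:2,2])@np.linalg.inv(K[:2,:2]).T; s=d.copy()
    for _ in range(20): s=d/(1+k1*(s**2).sum(1,keepdims=True))
    v=np.c_[s,np.ones(len(s))]@Rm; return -Rm.T@t, v
def onz(n,uv,z,c=None):
    o,v=ray(n,uv,c); return o+v*((z-o[2])/v[:,2:])
E
python3 - <<'E'
from h import *
a=arm.read_camera("top");b=arm.read_camera("side")
cv2.imwrite("pics/top.png",a);cv2.imwrite("pics/side.png",b)
for c in("top","side"):
    for n in("rotor","centrifuge","spindle_mount","lid","rotor_handle","vial_clear","vial_amber","bottle_buffer","bottle_wash"):
        print(c,n,[(round(m["score"],2),[int(x) for x in m["bbox"]],onz(c,[[(m["bbox"][0]+m["bbox"][2])/2,(m["bbox"][1]+m["bbox"][3])/2]],0.05)[0,:2].round(3)) for m in arm.masks_of(n,c)])
print(arm.read_state()); print(arm.tip_reach, -cam("top")[2].T@cam("top")[3],-cam("side")[2].T@cam("side")[3])
E
```

```text
pics
top rotor [(0.81, [193, 201, 224, 236], array([0.454, 0.107])), (0.7, [142, 210, 174, 240], array([0.439, 0.249]))]
top centrifuge [(0.63, [249, 127, 318, 162], array([ 0.661, -0.105])), (0.59, [249, 124, 319, 237], array([ 0.558, -0.105]))]
top spindle_mount [(0.63, [271, 182, 295, 204], array([ 0.524, -0.103]))]
top lid [(0.69, [249, 126, 318, 161], array([ 0.663, -0.105])), (0.5, [250, 125, 322, 235], array([ 0.56 , -0.112]))]
top rotor_handle [(0.61, [144, 212, 178, 241], array([0.434, 0.242])), (0.59, [193, 200, 226, 239], array([0.452, 0.105]))]
top vial_clear [(0.54, [208, 147, 219, 159], array([0.641, 0.093]))]
top vial_amber [(0.52, [190, 143, 198, 157], array([0.65 , 0.147]))]
top bottle_buffer [(0.57, [363, 173, 381, 189], array([ 0.553, -0.352]))]
top bottle_wash [(0.71, [363, 199, 385, 213], array([ 0.484, -0.354]))]
side rotor [(0.69, [256, 233, 300, 269], array([0.463, 0.13 ])), (0.61, [271, 279, 319, 328], array([0.442, 0.276]))]
side centrifuge [(0.8, [187, 111, 299, 227], array([ 0.544, -0.243]))]
side spindle_mount []
side lid [(0.72, [193, 106, 218, 195], arr
[... 476 characters left out ...]
0,  2.40595890e-01,  5.03719951e-03,  1.33518677e+00,
        1.96820230e-05,  1.57082482e+00]), 'joint_velocities': array([ 0.0014567 , -0.00016063, -0.00108593,  0.00018869, -0.00013499,
        0.00163646]), 'tau': array([-4.14608405e-05, -3.72219729e+01,  2.52695060e+01,  1.32556786e-03,
        4.75736647e-05,  9.53084054e-06]), 'eef_pos': array([ 0.20926829, -0.45412608,  0.21802275]), 'tool_rot': array([3.06862289e+00, 6.72957865e-01, 4.73144552e-05]), 'contact_force': array([-0.02631091, -0.41884575, -0.81433828]), 'moment': array([ 0.0050576 ,  0.02329236, -0.01520894]), 'finger_gap': 0.08570119278087059}
0.025 [ 0.45239658 -0.04255932  1.08416512] [0.52871809 0.80051888 0.58204432]
```

View pics/top.png

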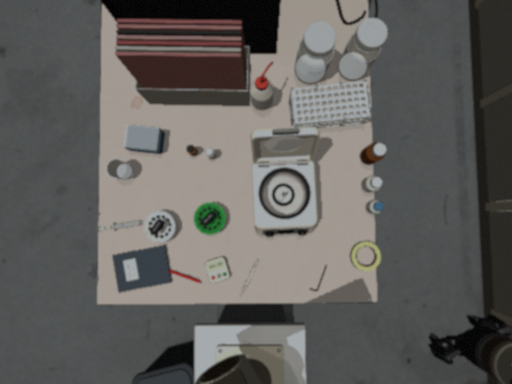

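View pics/side.png

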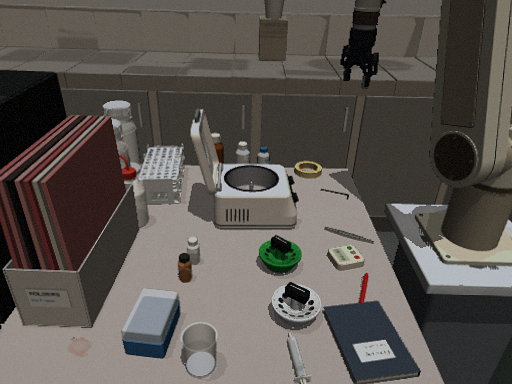

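The top view shows the bare rotor at pixel (160,226) and the green look-alike at (210,218). The spindle is at (283,194), with the lid open behind it. Next I'll move the wrist camera over the bowl, which is on the way to the rotor.

```bash
cat >> h.py <<'E'
def tool():
    s=arm.read_state(); return np.array(s["eef_pos"]),R.from_rotvec(s["tool_rot"]).as_matrix()
def go(P=None,yaw=None):
    """total tool-frame shift to P, and turn about tool z so the jaw axis (tool y) points along world yaw (mod pi)"""
    p,M=tool(); y=np.arctan2(M[1,1],M[0,1])
    print("p",p.round(4),"jaw yaw",round(y,3),"q",np.round(arm.read_state()["qpos"],2),"F",np.round(arm.read_state()["contact_force"],1),"gap",round(arm.read_state()["finger_gap"],4),"tilt",M[:,2].round(3))
    if P is not None: print("shift tool",(M.T@(np.array(P)-p)).round(4))
    if yaw is not None:
        d=(yaw-y+np.pi/2)%np.pi-np.pi/2; print("turn tool z",round(-d,3))
E
python3 - <<'E'
from h import *
p,M=tool();K,k1,Rm,t=cam("wrist");o=-Rm.T@t
print("cam in tool",M.T@(o-p)); print("cam axes in tool\n",(M.T@Rm.T).round(3)); print(K)
# camera down -> put cam over spindle
for c,z in(("top",.05),):
    print(onz("top",[[283,194],[160,226]],z))
m=arm.masks_of("centrifuge","top")[1]
go([0.45,-0.103,0.33],np.pi/2)
go([0.40,-0.25,0.33])
E
```

```text
cam in tool [ 0.07377296 -0.00082595 -0.15530486]
cam axes in tool
 [[ 0.    -0.958 -0.288]
 [ 1.    -0.     0.   ]
 [-0.    -0.288  0.958]]
[[331.28869234   0.         255.07705466]
 [  0.         331.28869234 187.64464983]
 [  0.           0.           1.        ]]
[[ 0.52189859 -0.10074069  0.05      ]
 [ 0.43702858  0.24533394  0.05      ]]
p [ 0.2092 -0.4541  0.218 ] jaw yaw -1.139 q [-1.14  0.24  0.    1.34 -0.    1.57] F [0.3 0.3 0.1] gap 0.0855 tilt [ 0. -0. -1.]
shift tool [ 0.3656 -0.2181 -0.112 ]
turn tool z 0.432
p [ 0.2092 -0.4541  0.218 ] jaw yaw -1.139 q [-1.14  0.24  0.    1.34 -0.    1.57] F [0.3 0.3 0.1] gap 0.0855 tilt [ 0. -0. -1.]
shift tool [ 0.2587 -0.1055 -0.112 ]
```

carry_out:
  targets:
    - [[0,0,0,0.046,-0.022,-0.025,0.085],[0,0,0,0.046,-0.022,-0.025,0.085],[0,0,0,0.046,-0.022,-0.025,0.085],[0,0,0,0.046,-0.022,-0.025,0.085],[0,0,0,0.046,-0.022,-0.012,0.085],[0,0,0,0.046,-0.022,0,0.085],[0,0,0,0.046,-0.022,0,0.085],[0,0,0,0.046,-0.022,0,0.085],[0,0,0,0.046,-0.022,0,0.085],[0,0,0.144,0,0,0,0.085],[0,0,0.144,0,0,0,0.085],[0,0,0.144,0,0,0,0.085]]

```text
t: 2.55
eef_pos: [0.5139, -0.09, 0.3336]
tool_rot: [3.141, -0.024, 0.007]
contact_force: [0.2, -0.1, -0.0]
finger_gap: 0.0848
```

Run:
```python
from h import *
go([0.5,-0.10,0.33],np.pi/2)
im=arm.read_camera("wrist");c=cam("wrist")
u=proj("wrist",[[.52,-.1,.05]],c)[0];print(u)
cv2.imwrite("pics/w1.png",cv2.resize(im,(800,600)))
for n in("spindle_mount","centrifuge"):
    for m in arm.masks_of(n,"wrist"): print(n,m["score"],m["bbox"])
```

```text
p [ 0.5139 -0.09    0.3336] jaw yaw -1.586 q [-0.17  0.27  0.34  1.64  0.    2.98] F [ 0.2 -0.1 -0. ] gap 0.0848 tilt [ 0.004 -0.    -1.   ]
shift tool [-0.0138  0.0102  0.0036]
turn tool z -0.015
[263.1072697  141.76947895]
spindle_mount 0.81 [238.9, 118.3, 290.3, 160.6]
centrifuge 0.76 [145.7, 1.4, 376.4, 226.6]
```

View pics/w1.png

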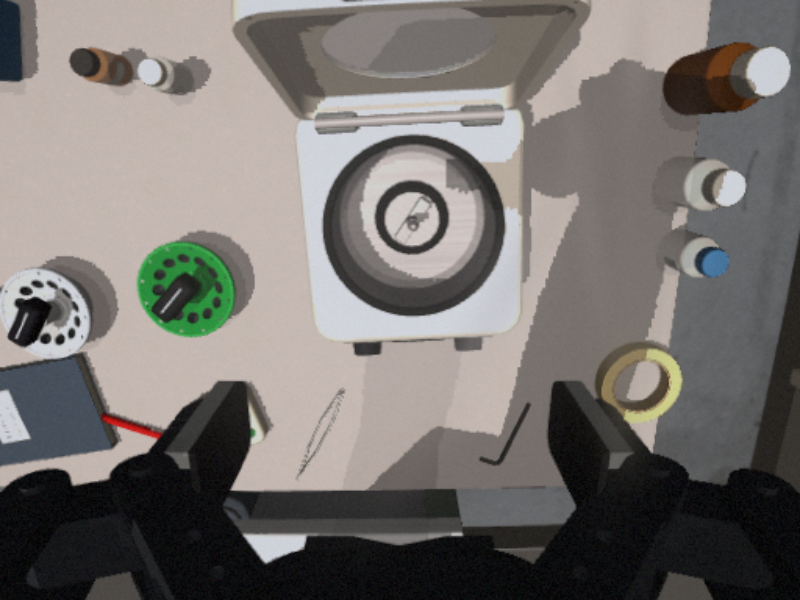

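The wrist view shows the spindle flange at about (412,217) in the 800x600 picture, with the key running up and to the right. The bare rotor is at (45,312), the green one at (187,288), and the deck edge is slightly turned. I'll rectify crops of the key and the rotor.

```bash
cat >> h.py <<'E'
def ortho(n,im,c,x0,y0,z,half,N):
    # image up = +x world, left = +y world
    g=np.linspace(half,-half,N); X,Y=np.meshgrid(x0+g,y0+g,indexing="ij")
    uv=proj(n,np.c_[X.ravel(),Y.ravel(),np.full(X.size,z)],c).astype(np.float32).reshape(N,N,2)
    return cv2.remap(im,uv,None,cv2.INTER_CUBIC)
E
python3 - <<'E'
from h import *
im=arm.read_camera("wrist");c=cam("wrist")
s=onz("wrist",[[264.6,139.4]],.05,c)[0];print("flange ctr",s)
ms=arm.masks_of("rotor","wrist")
for m in ms:print(m["score"],m["bbox"],im[m["pixels"]].mean(0).round(), onz("wrist",[[(m["bbox"][0]+m["bbox"][2])/2,(m["bbox"][1]+m["bbox"][3])/2]],.035,c)[0])
r=onz("wrist",[[18,197]],.066,c)[0];print("handle guess",r)
a=ortho("wrist",im,c,s[0],s[1],.06,.035,400);b=ortho("wrist",im,c,r[0],r[1],.066,.06,400)
d=ortho("wrist",im,c,s[0],s[1],.10,.125,400)
cv2.imwrite("pics/o1.png",np.hstack([a,b]));print("deck ctr guess",s)
top=arm.read_camera("top");ct=cam("top")
q=onz("top",[[158,227]],.066,ct)[0];print(q)
cv2.imwrite("pics/o2.png",np.hstack([ortho("top",top,ct,q[0],q[1],.066,.06,400),d]))
np.save("r.npy",[r,q,s])
E
```

```text
flange ctr [ 0.52311909 -0.10243292  0.05      ]
0.66 [0.0, 167.5, 59.0, 231.0] [136. 134. 134.] [0.43689612 0.24778942 0.035     ]
0.58 [90.0, 155.4, 150.2, 214.9] [ 59. 112.  50.] [0.45746019 0.10553388 0.035     ]
handle guess [0.4504772  0.24124457 0.066     ]
deck ctr guess [ 0.52311909 -0.10243292  0.05      ]
[0.43458728 0.24641762 0.066     ]
```

View pics/o1.png

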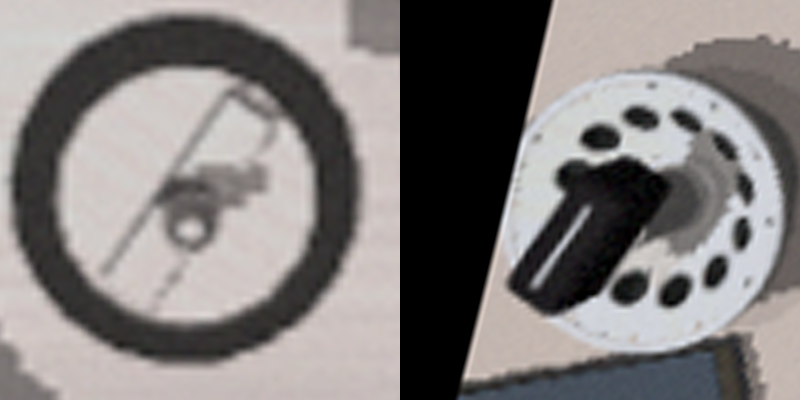

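View pics/o2.png

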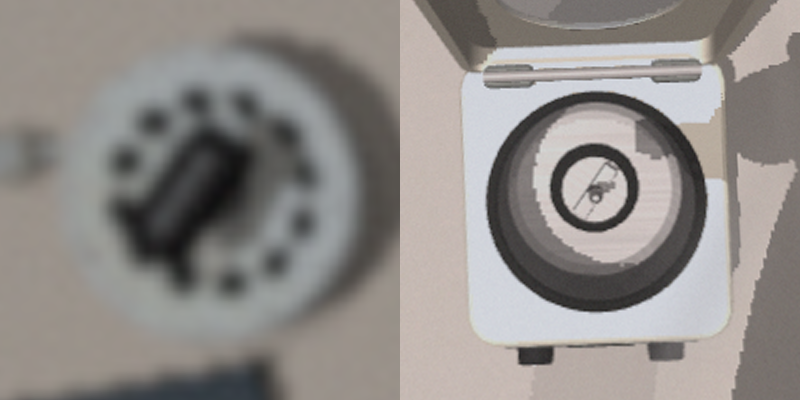

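carry_out:
  targets:
    - [[0,0,0,-0.011,-0.049,0,0.085],[0,0,0,-0.011,-0.049,0,0.085],[0,0,0,-0.011,-0.049,0,0.085],[0,0,0,-0.011,-0.049,0,0.085],[0,0,0,-0.011,-0.049,0,0.085],[0,0,0,-0.011,-0.049,0,0.085],[0,0,0,-0.011,-0.046,0,0.085],[0,0,-0.183,0,0,0.02,0.085],[0,0,-0.183,0,0,0.02,0.085],[0,0,-0.183,0,0,0.02,0.085],[0,0,-0.183,0,0,0.02,0.085],[0,0,-0.183,0,0,0,0.085]]

```text
t: 4.35
eef_pos: [0.4276, 0.1262, 0.2666]
tool_rot: [-2.574, -1.608, -0.077]
contact_force: [0.0, -0.0, -0.6]
finger_gap: 0.0852
```

carry_out:
  targets:
    - [[0,0,-0.183,0,0,0,0.085],[0,0,-0.183,0,0,0,0.085],[0,0,-0.183,0,0,0,0.085],[0,0,-0.183,0,0,0,0.085],[0,0,-0.183,0,0,0,0.085],[0,0,-0.183,0,0,0,0.085],[0,0,-0.183,0,0,0,0.085],[0,0,-0.183,0,0,0,0.085],[0,0,-0.183,0,0,0,0.085],[0,0,0,0,0,0,0.085]]

```text
t: 5.6
eef_pos: [0.4238, 0.1307, 0.2693]
tool_rot: [-0.522, -3.058, -0.184]
contact_force: [0.7, -0.7, -0.0]
finger_gap: 0.0852
```

Run:
```python
from h import *
go([0.437,.2505,0.16],.98)
im=arm.read_camera("wrist");c=cam("wrist")
for m in arm.masks_of("rotor_handle","wrist"):
    ys,xs=np.nonzero(m["pixels"]); print(m["score"],m["bbox"])
b=ortho("wrist",im,c,.437,.2505,.066,.05,400)
e=ortho("wrist",im,c,.437,.2505,.035,.05,400)
cv2.imwrite("pics/o3.png",np.hstack([b,e]))
```

```text
p [0.4238 0.1307 0.2693] jaw yaw 1.23 q [ 0.21  0.1  -0.04  1.42  0.12  0.55] F [ 0.7 -0.7 -0. ] gap 0.0852 tilt [-0.013  0.122 -0.992]
shift tool [0.0212 0.1044 0.123 ]
turn tool z 0.25
0.69 [185.0, 155.8, 265.8, 232.6]
0.67 [293.0, 99.0, 367.4, 174.7]
```

View pics/o3.png

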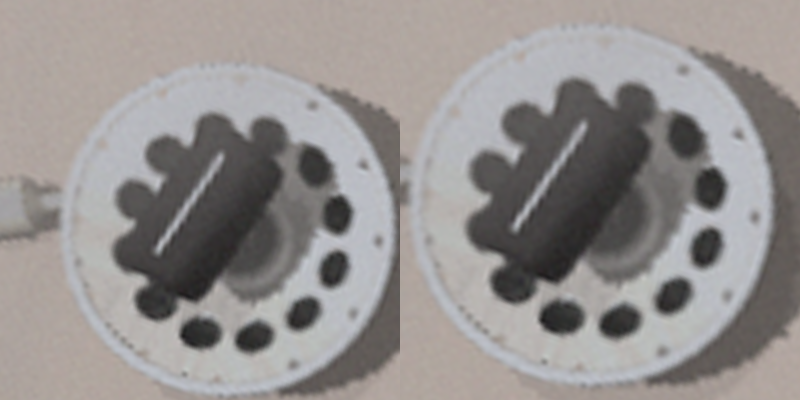

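The rotor is centred at about (0.436, 0.253). Its handle line runs from (223,153) to (157,252), a yaw of -0.588. The tool has picked up a small tilt, so I'll correct that too.

```bash
cat >> h.py <<'E'
def full(P,yaw,quiet=0):
    p,M=tool(); d=(yaw-np.arctan2(M[1,1],M[0,1])+np.pi/2)%np.pi-np.pi/2; y=np.arctan2(M[1,1],M[0,1])+d
    yv=np.array([np.cos(y),np.sin(y),0]); zv=np.array([0,0,-1.]); T=np.c_[np.cross(yv,zv),yv,zv]
    s=arm.read_state()
    print("p",p.round(4),"yaw",round(y-d,3),"F",np.round(s["contact_force"],1),"Mz",np.round(s["moment"],2),"gap",round(s["finger_gap"],4),"q",np.round(s["qpos"],2))
    print("turn",R.from_matrix(M.T@T).as_rotvec().round(4),"shift(tool now)",(M.T@(np.array(P)-p)).round(4),"shift(tool upright)",(T.T@(np.array(P)-p)).round(4))
E
python3 -c "
from h import *
full([.4362,.2527,.16],.983)"
```

```text
p [0.424  0.1306 0.2692] yaw 1.228 F [ 0.9 -0.2 -0.1] Mz [-0.12 -0.01 -0.  ] gap 0.0848 q [ 0.21  0.1  -0.04  1.42  0.12  0.55]
turn [ 0.1039 -0.0668  0.2481] shift(tool now) [0.0229 0.1063 0.1232] shift(tool upright) [0.0575 0.1084 0.1092]
```

carry_out:
  targets:
    - [[0.052,-0.033,0.124,0,0,0,0.085],[0.052,-0.033,0.124,0,0,0,0.085],[0,0,0,0.014,0.027,0.02,0.085],[0,0,0,0.014,0.027,0.02,0.085],[0,0,0,0.014,0.027,0.02,0.085],[0,0,0,0.014,0.027,0.02,0.085],[0,0,0,0,0,0,0.085]]

```text
t: 6.58
eef_pos: [0.4402, 0.255, 0.1879]
tool_rot: [0.948, 2.992, -0.002]
contact_force: [-0.4, -0.3, -0.7]
finger_gap: 0.0848
```

```bash
python3 -c "
from h import *
full([.4362,.2527,.061],.983)"
```

```text
p [0.4402 0.255  0.1879] yaw 0.957 F [-0.4 -0.3 -0.7] Mz [-0.1  -0.01  0.04] gap 0.0848 q [ 0.53  0.27 -0.03  1.27 -0.    1.14]
turn [-0.0005  0.0032 -0.0258] shift(tool now) [ 0.0023 -0.0042  0.1268] shift(tool upright) [ 0.002  -0.0042  0.1269]
```

carry_out:
  targets:
    - [[0,0,-0.026,0.002,-0.004,0.03,0.045],[0,0,0,0,0,0.03,0.045],[0,0,0,0,0,0.03,0.045],[0,0,0,0,0,0.018,0.045],[0,0,0,0,0,0.01,0.045],[0,0,0,0,0,0,0.045]]

```text
t: 7.32
eef_pos: [0.4389, 0.2509, 0.0714]
tool_rot: [0.922, 2.995, 0.003]
contact_force: [-0.2, 0.9, 0.1]
finger_gap: 0.0448
```

```bash
python3 -c "
from h import *
full([.4362,.2527,.061],.983)"
```

```text
p [0.4389 0.2509 0.0714] yaw 0.974 F [-0.2  0.9  0.1] Mz [0.   0.04 0.05] gap 0.0448 q [ 0.52  0.36 -0.23  0.97 -0.    1.12]
turn [ 0.0044  0.0069 -0.0093] shift(tool now) [ 0.0034 -0.0001  0.0104] shift(tool upright) [0.0033 0.     0.0104]
```

carry_out:
  targets:
    - [[0.004,0.007,-0.009,0.003,0,0.01,0.045],[0,0,0,0,0,0,0.045],[0,0,0,0,0,0,0.02],[0,0,0,0,0,0,0.01],[0,0,0,0,0,0,0.01],[0,0,0,0,0,0,0.01]]
  squeeze: 70

```text
t: 8.07
eef_pos: [0.4384, 0.2537, 0.0636]
tool_rot: [0.91, 3.004, 0.007]
contact_force: [0.1, -0.1, -0.7]
finger_gap: 0.0101
```

```bash
python3 -c "
from h import *
full([.4362,.2527,.061],.983)"
```

```text
p [0.4384 0.2537 0.0636] yaw 0.983 F [ 0.1 -0.1 -0.7] Mz [ 0.04 -0.04 -0.01] gap 0.0101 q [ 0.52  0.37 -0.24  0.95  0.    1.11]
turn [ 0.0049  0.0019 -0.0004] shift(tool now) [ 0.0013 -0.002   0.0025] shift(tool upright) [ 0.0013 -0.002   0.0026]
```

The gap closed to 10 mm, so the 20 mm handle is not between the jaws. I'll look.

```bash
python3 -c "
from h import *
cv2.imwrite('pics/w2.png',np.hstack([arm.read_camera('wrist')[:, 60:460],cv2.resize(arm.read_camera('side')[240:360,220:345],(400,384))]))"
```

```text
(no output)
```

View pics/w2.png

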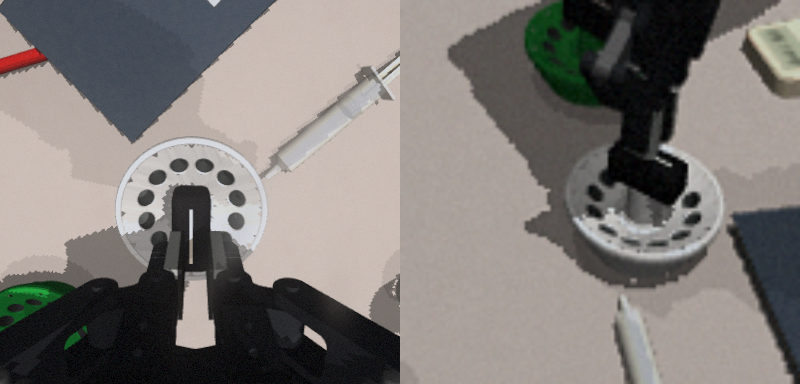

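carry_out:
  targets:
    - [[0,0,0,0,0,0,0.0],[0,0,0,0,0,0,0.0],[0,0,0,0,0,0,0.0]]
  squeeze: 70

```text
t: 8.55
eef_pos: [0.4383, 0.2536, 0.0635]
tool_rot: [0.91, 3.004, 0.006]
contact_force: [-0.5, -1.1, 1.1]
finger_gap: -0.0002
```

```bash
python3 -c "
from h import *
full([.4362,.2527,.061],.983)
im=arm.read_camera('wrist')
cv2.imwrite('pics/w3.png',cv2.resize(im[180:384,150:360],(600,583)))"
```

```text
p [0.4383 0.2536 0.0635] yaw 0.983 F [-0.5 -1.1  1.1] Mz [-0.01 -0.   -0.02] gap -0.0002 q [ 0.52  0.37 -0.24  0.95  0.    1.11]
turn [ 0.0047  0.0018 -0.0004] shift(tool now) [ 0.0013 -0.0019  0.0025] shift(tool upright) [ 0.0013 -0.0019  0.0025]
```

View pics/w3.png

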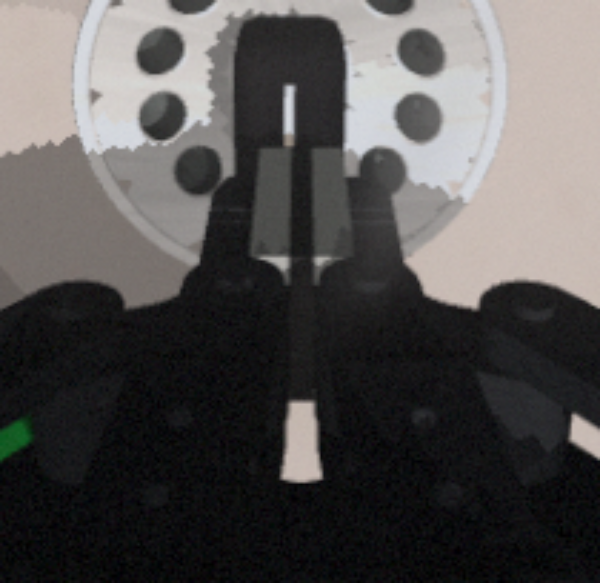

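The pads shut in front of the handle's far end, so the rotor centre lies further along tool +x. I'll recompute it from this view.

```bash
python3 -c "
from h import *
c=cam('wrist');p,M=tool()
P=onz('wrist',[[177,205],[327,205],[252,137]],.035,c);print(P.round(4)); 
print('in tool',((P-p)@M).round(4))
H=onz('wrist',[[150+290*.35,180+85*.35],[150+235*.35,180+15*.35],[150+345*.35,180+15*.35]],.066,c);print('handle line end, corners in tool',((H-p)@M).round(4))
print('tcp tip px',proj('wrist',[p,p+M[:,2]*.006,p+M[:,2]*.025],c))
im=arm.read_camera('top')
for m in arm.masks_of('rotor','top'):print(m['bbox'],onz('top',[[(m['bbox'][0]+m['bbox'][2])/2,(m['bbox'][1]+m['bbox'][3])/2]],.02)[0])
cs=cam('side');arm.read_camera('side')
for m in arm.masks_of('rotor','side'):print(m['bbox'],onz('side',[[(m['bbox'][0]+m['bbox'][2])/2,(m['bbox'][1]+m['bbox'][3])/2]],.025)[0])
"
```

```text
[[0.4068 0.2204 0.035 ]
 [0.456  0.294  0.035 ]
 [0.3981 0.2795 0.035 ]]
in tool [[ 0.0079 -0.0453  0.0282]
 [ 0.0077  0.0433  0.0286]
 [ 0.0478 -0.0009  0.0284]]
handle line end, corners in tool [[ 0.0165 -0.0009 -0.0026]
 [ 0.029  -0.0101 -0.0026]
 [ 0.029   0.0084 -0.0026]]
tcp tip px [[253.46215198 238.04643479]
 [253.5197124  233.16382304]
 [253.67984865 219.59299329]]
[152.1, 210.9, 177.5, 241.5] [0.43582485 0.23977339 0.02      ]
[193.2, 203.4, 225.9, 235.2] [0.45394943 0.11028187 0.02      ]
[272.9, 281.4, 322.0, 328.0] [0.43396454 0.25365688 0.025     ]
```

```bash
python3 -c "
from h import *
p,M=tool();
for n,z in (('tcp',0),('tip',.025),('back20',-.02),('back40',-.04)):
    u=proj('side',[p+M[:,2]*z])[0]; print(n,u.round(1),'crop',(400+(u[0]-220)*3.2).round(),((u[1]-240)*3.2).round())
r=[.4362,.2527]
for z in (0,.035,.055,.066):
    u=proj('side',[r+[z]])[0]; print('rotor',z,'crop',(400+(u[0]-220)*3.2).round(),((u[1]-240)*3.2).round())
"
```

```text
tcp [296.7 289.1] crop 645.0 157.0
tip [295.6 299.3] crop 642.0 190.0
back20 [297.6 280.7] crop 648.0 130.0
back40 [298.5 272.1] crop 651.0 103.0
rotor 0 crop 641.0 237.0
rotor 0.035 crop 645.0 193.0
rotor 0.055 crop 648.0 167.0
rotor 0.066 crop 649.0 153.0
```

carry_out:
  targets:
    - [[0,0,0,0,0,0,0.045],[0,0,0,0,0,0,0.045],[0,0,0,0,0,-0.02,0.045],[0,0,0,0,0,-0.02,0.045],[0,0,0,0,0,0,0.045]]

```text
t: 9.43
eef_pos: [0.4379, 0.2533, 0.1039]
tool_rot: [0.91, 3.005, 0.005]
contact_force: [0.9, 0.1, -0.2]
finger_gap: 0.0452
```

```bash
python3 -c "
from h import *
full([.4362,.2527,.061],.983)
im=arm.read_camera('side');p,M=tool()
s=4;o=np.array([230,220]);b=cv2.resize(im[220:370,230:380],None,fx=s,fy=s,interpolation=cv2.INTER_CUBIC)
for z,col in((0,(0,0,255)),(.025,(0,255,0)),(-.02,(255,0,0))):
  for y in(-.0225,.0225):
    u=(proj('side',[p+M[:,2]*z+M[:,1]*y])[0]-o)*s; cv2.circle(b,(int(u[0]),int(u[1])),4,col,-1)
cv2.imwrite('pics/s2.png',b)"
```

```text
p [0.4379 0.2533 0.1039] yaw 0.983 F [ 0.9  0.1 -0.2] Mz [-0.03 -0.08 -0.02] gap 0.0452 q [ 0.52  0.33 -0.18  1.05  0.    1.11]
turn [ 0.0037  0.0013 -0.0005] shift(tool now) [ 0.0011 -0.0016  0.0428] shift(tool upright) [ 0.001  -0.0014  0.0429]
```

View pics/s2.png

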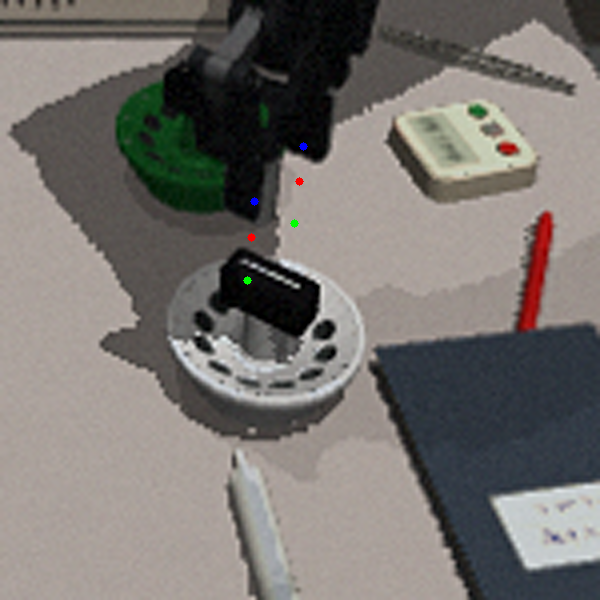

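The side view shows the fingertips (about (252,218)) well short of the predicted tip point (green dot at (247,280)). The real tips stand about 35 mm further back than stated, so the jaws closed above the handle. I'll go lower step by step and watch the force.

carry_out:
  targets:
    - [[0,0,0,0.001,-0.001,0.02,0.045],[0,0,0,0,0,0.02,0.045],[0,0,0,0,0,0.015,0.045],[0,0,0,0,0,0.01,0.045],[0,0,0,0,0,0.005,0.045],[0,0,0,0,0,0.003,0.045],[0,0,0,0,0,0,0.045]]

```text
t: 10.35
eef_pos: [0.4337, 0.2514, 0.0238]
tool_rot: [-0.91, -3.004, 0.003]
contact_force: [0.2, 0.7, -1.0]
finger_gap: 0.045
```

```bash
python3 -c "
from h import *
full([.4362,.2527,.030],.983)"
```

```text
p [0.4337 0.2514 0.0238] yaw 0.983 F [ 0.2  0.7 -1. ] Mz [-0.01 -0.03  0.03] gap 0.045 q [ 0.53  0.42 -0.29  0.86  0.    1.11]
turn [-0.0024 -0.0017 -0.0005] shift(tool now) [-0.0014  0.0024 -0.0062] shift(tool upright) [-0.0014  0.0025 -0.0062]
```

carry_out:
  targets:
    - [[0,0,0,-0.001,0.002,-0.004,0.045],[0,0,0,0,0,0,0.03],[0,0,0,0,0,0,0.0],[0,0,0,0,0,0,0.0],[0,0,0,0,0,0,0.0],[0,0,0,0,0,0,0.0]]
  squeeze: 70

```text
t: 11.1
eef_pos: [0.4367, 0.2531, 0.0293]
tool_rot: [-0.911, -3.006, -0.0]
contact_force: [-0.2, 0.2, -0.8]
finger_gap: 0.0187
```

```bash
python3 -c "
from h import *
full([.4362,.2527,.030],.983)"
```

```text
p [0.4367 0.2531 0.0293] yaw 0.983 F [-0.2  0.2 -0.8] Mz [ 0.04 -0.    0.02] gap 0.0187 q [ 0.53  0.42 -0.28  0.88  0.    1.11]
turn [ 0.     -0.0005 -0.0005] shift(tool now) [ 0.0002 -0.0006 -0.0007] shift(tool upright) [ 0.0002 -0.0006 -0.0007]
```

Gripped: the gap is 18.7 mm with TCP z at 0.0293 and the rotor on the bench. Now I'll lift and carry it over.

carry_out:
  targets:
    - [[0,0,0,0,0,-0.02,0.0],[0,0,0,0,0,-0.04,0.0],[0,0,0,0,0,-0.04,0.0],[0,0,0,0,0,-0.04,0.0],[0,0,0,0,0,-0.03,0.0],[0,0,0,0,0,0,0.0]]

```text
t: 11.85
eef_pos: [0.4333, 0.2512, 0.1993]
tool_rot: [-0.908, -2.998, 0.014]
contact_force: [-0.1, 0.4, -3.8]
finger_gap: 0.0188
```

carry_out:
  targets:
    - [[0,0,0,-0.022,-0.02,0,0.0],[0,0,0,-0.022,-0.02,0,0.0],[0,0,0,-0.022,-0.02,0,0.0],[0,0,0,-0.022,-0.02,0,0.0],[0,0,0,-0.022,-0.02,0,0.0],[0,0,0,-0.022,-0.02,0,0.0],[0,0,0,-0.022,-0.02,0,0.0],[0,0,0,-0.022,-0.02,0,0.0],[0,0,0,-0.022,-0.02,0,0.0],[0,0,0,0,0,0,0.0]]

```text
t: 13.1
eef_pos: [0.4873, -0.018, 0.1758]
tool_rot: [-0.894, -2.966, 0.04]
contact_force: [-0.2, 0.2, -2.9]
finger_gap: 0.0187
```

```bash
python3 -c "
from h import *
full([.523,-.1003,.20],.949)"
```

```text
p [ 0.4873 -0.018   0.1758] yaw 0.986 F [-0.2  0.2 -2.9] Mz [ 0.08 -0.08 -0.01] gap 0.0187 q [-0.03  0.28 -0.06  1.28 -0.01  0.56]
turn [-0.0379 -0.0334  0.0361] shift(tool now) [-0.0744 -0.0497 -0.0249] shift(tool upright) [-0.077  -0.0461 -0.0242]
```

carry_out:
  targets:
    - [[-0.038,-0.033,0.036,0,0,-0.012,0.0],[0,0,0,-0.019,-0.011,-0.003,0.0],[0,0,0,-0.019,-0.011,-0.003,0.0],[0,0,0,-0.019,-0.011,-0.003,0.0],[0,0,0,-0.019,-0.011,-0.003,0.0],[0,0,0,0,0,0,0.0]]

```text
t: 13.85
eef_pos: [0.5191, -0.0965, 0.1897]
tool_rot: [-0.951, -2.975, -0.0]
contact_force: [-0.0, -0.1, -3.6]
finger_gap: 0.0186
```

```bash
python3 -c "
from h import *
full([.523,-.1003,.17],.949)
im=arm.read_camera('side');p,M=tool();w=arm.read_camera('wrist')
rz=p[2]-.0293
s=4;o=np.array([190,120]);b=cv2.resize(im[120:240,190:290],None,fx=s,fy=s,interpolation=cv2.INTER_CUBIC)
for P,col in(([.523,-.1003,.10],(0,0,255)),([p[0],p[1],rz],(0,255,0)),([p[0],p[1],rz+.066],(255,0,0))):
    u=(proj('side',[P])[0]-o)*s; cv2.circle(b,(int(u[0]),int(u[1])),3,col,-1)
w=w[:,60:460].copy()
for P,col in(([.523,-.1003,.10],(0,0,255)),([p[0],p[1],rz+.035],(0,255,0)),([p[0],p[1],rz+.066],(255,0,0))):
    u=proj('wrist',[P])[0]; cv2.circle(w,(int(u[0])-60,int(u[1])),3,col,-1)
cv2.imwrite('pics/s3.png',np.hstack([b[:384],w]))"
```

```text
p [ 0.5191 -0.0965  0.1897] yaw 0.952 F [-0.  -0.1 -3.6] Mz [ 0.04  0.01 -0.01] gap 0.0186 q [-0.19  0.32  0.04  1.31  0.    0.43]
turn [-0.0056 -0.0174  0.0028] shift(tool now) [-0.0058 -0.0007  0.0196] shift(tool upright) [-0.0054 -0.0008  0.0197]
```

View pics/s3.png

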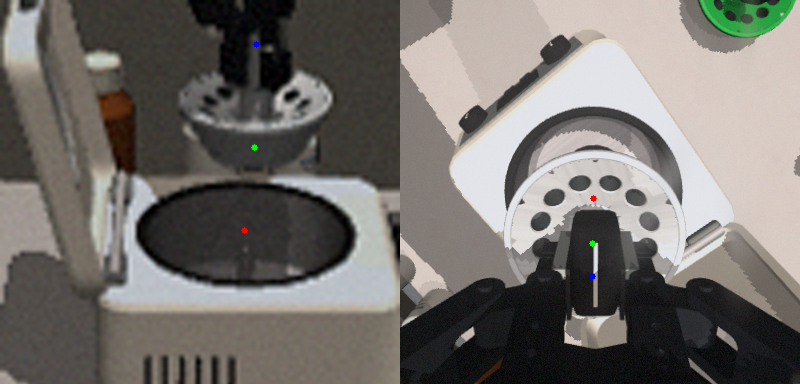

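The wrist view shows the rotor held squarely: dish centre at about (594,245), handle line centred at (596,275), predicted (592,277). The rotor still needs about 4 mm of shift to be over the spindle. I'll correct and go down to just above the pin.

carry_out:
  targets:
    - [[-0.006,-0.017,0.003,-0.0045,-0.0005,0.02,0.0],[0,0,0,0,0,0.02,0.0],[0,0,0,0,0,0.01,0.0],[0,0,0,0,0,0,0.0],[0,0,0,0,0,0,0.0]]

```text
t: 14.58
eef_pos: [0.52, -0.0948, 0.1381]
tool_rot: [-0.952, -2.991, -0.003]
contact_force: [-0.3, -0.1, -3.7]
finger_gap: 0.0186
```

```bash
python3 -c "
from h import *
full([.5225,-.0995,.122],.949)"
```

```text
p [ 0.52   -0.0948  0.1381] yaw 0.954 F [-0.3 -0.1 -3.7] Mz [-0.   -0.   -0.03] gap 0.0186 q [-0.18  0.35 -0.06  1.16  0.    0.43]
turn [ 0.0011 -0.0037  0.0053] shift(tool now) [-0.0048 -0.0024  0.016 ] shift(tool upright) [-0.0048 -0.0024  0.0161]
```

carry_out:
  targets:
    - [[0,-0.004,0.005,-0.005,-0.0025,0.005,0.0],[0,0,0,0,0,0.003,0.0],[0,0,0,0,0,0,0.0]]

```text
t: 14.95
eef_pos: [0.524, -0.1003, 0.131]
tool_rot: [0.96, 2.987, 0.002]
contact_force: [-0.4, -0.4, -3.4]
finger_gap: 0.0185
```

```bash
python3 -c "
from h import *
full([.5225,-.0995,.115],.949)"
```

```text
p [ 0.524  -0.1003  0.131 ] yaw 0.949 F [-0.4 -0.4 -3.4] Mz [ 0.02 -0.04  0.03] gap 0.0185 q [-0.19  0.36 -0.07  1.14  0.    0.43]
turn [ 0.0023  0.0034 -0.    ] shift(tool now) [ 0.0017 -0.0003  0.016 ] shift(tool upright) [ 0.0017 -0.0002  0.016 ]
```

carry_out:
  targets:
    - [[0.002,0.003,0,0.0015,0,0.006,0.0],[0,0,0,0,0,0.005,0.0],[0,0,0,0,0,0.004,0.0],[0,0,0,0,0,0,0.0]]

```text
t: 15.45
eef_pos: [0.5225, -0.0994, 0.1147]
tool_rot: [-0.961, -2.991, -0.0]
contact_force: [0.0, 0.5, -4.5]
finger_gap: 0.0187
```

```bash
python3 -c "
from h import *
full([.5225,-.0995,.10],.949)"
```

```text
p [ 0.5225 -0.0994  0.1147] yaw 0.949 F [ 0.   0.5 -4.5] Mz [ 0.02 -0.02  0.02] gap 0.0187 q [-0.19  0.37 -0.09  1.11  0.    0.43]
turn [ 0.     -0.0004 -0.0002] shift(tool now) [-0.0001 -0.0001  0.0147] shift(tool upright) [-0.0001 -0.0001  0.0147]
```

carry_out:
  targets:
    - [[0,0,0,0,0,0.003,0.0],[0,0,0,0,0,0.003,0.0],[0,0,0,0,0,0.003,0.0],[0,0,0,0,0,0.002,0.0],[0,0,0,0,0,0,0.0]]

```text
t: 16.08
eef_pos: [0.5226, -0.0995, 0.1032]
tool_rot: [0.961, 2.991, -0.0]
contact_force: [0.7, -0.3, -3.8]
finger_gap: 0.0185
```

```bash
python3 -c "
from h import *
full([.5225,-.0995,.10],.949)"
```

```text
p [ 0.5226 -0.0995  0.1032] yaw 0.949 F [ 0.7 -0.3 -3.8] Mz [-0.04  0.04 -0.01] gap 0.0185 q [-0.19  0.38 -0.11  1.08 -0.    0.43]
turn [-0.0001  0.     -0.0002] shift(tool now) [ 0.     -0.0001  0.0032] shift(tool upright) [ 0.     -0.0001  0.0032]
```

carry_out:
  targets:
    - [[0,0,0,0,0,0.003,0.0],[0,0,0,0,0,0.003,0.0],[0,0,0,0,0,0.002,0.0],[0,0,0,0,0,0.001,0.0],[0,0,0,0,0,0,0.0]]

```text
t: 16.7
eef_pos: [0.5228, -0.0996, 0.0937]
tool_rot: [0.961, 2.99, -0.0]
contact_force: [-0.2, 0.1, -2.9]
finger_gap: 0.0184
```

```bash
python3 -c "
from h import *
full([.5225,-.0995,.09],.949)"
```

```text
p [ 0.5228 -0.0996  0.0937] yaw 0.949 F [-0.2  0.1 -2.9] Mz [-0.02  0.05 -0.  ] gap 0.0184 q [-0.19  0.39 -0.12  1.06 -0.    0.43]
turn [-0.0001  0.0005 -0.0002] shift(tool now) [ 0.0003 -0.0001  0.0037] shift(tool upright) [ 0.0003 -0.0001  0.0037]
```

carry_out:
  targets:
    - [[0,0,0,0,0,0.002,0.0],[0,0,0,0,0,0.0015,0.0],[0,0,0,0,0,0.0015,0.0],[0,0,0,0,0,0.001,0.0],[0,0,0,0,0,0,0.0]]

```text
t: 17.32
eef_pos: [0.5229, -0.0998, 0.0878]
tool_rot: [0.961, 2.99, -0.001]
contact_force: [-0.7, 0.6, -1.5]
finger_gap: 0.0186
```

```bash
python3 -c "
from h import *
full([.5225,-.0995,.0873],.949)"
```

```text
p [ 0.5229 -0.0998  0.0878] yaw 0.949 F [-0.7  0.6 -1.5] Mz [-0.05  0.17  0.03] gap 0.0186 q [-0.19  0.39 -0.13  1.04 -0.    0.43]
turn [-0.0001  0.0011 -0.0003] shift(tool now) [ 0.0005 -0.      0.0005] shift(tool upright) [ 0.0005 -0.      0.0005]
```

carry_out:
  targets:
    - [[0,0,0,0,0,0.001,0.0],[0,0,0,0,0,0.001,0.0],[0,0,0,0,0,0,0.0]]

```text
t: 17.7
eef_pos: [0.5228, -0.1002, 0.0857]
tool_rot: [0.961, 2.99, -0.002]
contact_force: [-1.0, -0.6, -2.3]
finger_gap: 0.0188
```

carry_out:
  targets:
    - [[0,0,0,0,0,0.001,0.0],[0,0,0,0,0,0.001,0.0],[0,0,0,0,0,0,0.0]]

```text
t: 18.08
eef_pos: [0.5226, -0.1, 0.0831]
tool_rot: [0.961, 2.99, -0.002]
contact_force: [-0.4, -0.2, -3.2]
finger_gap: 0.019
```

carry_out:
  targets:
    - [[0,0,0,0,0,0.001,0.0],[0,0,0,0,0,0.001,0.0],[0,0,0,0,0,0.001,0.0],[0,0,0,0,0,0,0.0]]

```text
t: 18.58
eef_pos: [0.5226, -0.1, 0.0798]
tool_rot: [0.962, 2.99, -0.002]
contact_force: [-0.6, -1.0, -3.3]
finger_gap: 0.0188
```

```bash
python3 -c "
from h import *
full([.5225,-.0995,.0793],.949)"
```

```text
p [ 0.5226 -0.1     0.0798] yaw 0.949 F [-0.6 -1.  -3.3] Mz [-0.15  0.14  0.02] gap 0.0188 q [-0.19  0.4  -0.14  1.02 -0.    0.43]
turn [-0.0011  0.0007 -0.0004] shift(tool now) [0.0004 0.0004 0.0005] shift(tool upright) [0.0004 0.0004 0.0005]
```

carry_out:
  targets:
    - [[0,0,0,0,0,0.001,0.0],[0,0,0,0,0,0.001,0.0],[0,0,0,0,0,0,0.0]]

```text
t: 18.95
eef_pos: [0.5226, -0.1001, 0.0781]
tool_rot: [0.962, 2.99, -0.002]
contact_force: [-0.8, -0.9, -1.3]
finger_gap: 0.019
```

The rotor went over the key without riding on it: the underside is at about 0.049 and the force is only now rising. I'll release, rise, and work out what space there is behind the lid.

carry_out:
  targets:
    - [[0,0,0,0,0,0,0.04],[0,0,0,0,0,0,0.045],[0,0,0,0,0,0,0.045],[0,0,0,0,0,-0.01,0.045],[0,0,0,0,0,-0.03,0.045],[0,0,0,0,0,-0.04,0.045],[0,0,0,0,0,-0.04,0.045],[0,0,0,0,0,-0.04,0.045],[0,0,0,0,0,-0.04,0.0],[0,0,0,0,0,-0.03,0.0],[0,0,0,0,0,0,0.0]]

```text
t: 20.32
eef_pos: [0.5234, -0.0994, 0.3226]
tool_rot: [0.958, 2.981, 0.003]
contact_force: [-0.2, -0.2, 0.5]
finger_gap: -0.0003
```

```bash
python3 -c "
from h import *
full([.69,-.11,.32],np.pi/2)
t=arm.read_camera('top');s=arm.read_camera('side');w=arm.read_camera('wrist')
for z in (.0,.06,.1,.15): print(z,'rack corners',onz('top',[[292,125],[370,122],[330,125]],z).round(3)[:,:2].tolist(),'bottle bottom/cap',onz('top',[[262,106],[262,90],[265,68]],z).round(3)[:,:2].tolist())
m=arm.masks_of('lid','top')[0];print(m['bbox']);b=m['bbox']
print('lid rear edge z.26',onz('top',[[b[0],b[1]],[b[2],b[1]]],.255).round(3).tolist())
cv2.imwrite('pics/f1.png',np.hstack([cv2.resize(s[60:260,100:300],(400,400)),cv2.resize(t[60:240,220:400],(400,400))]))
"
```

```text
p [ 0.5234 -0.0994  0.3226] yaw 0.949 F [-0.2 -0.2  0.5] Mz [ 0.04 -0.05 -0.02] gap -0.0003 q [-0.19  0.28  0.33  1.61  0.    0.43]
turn [ 0.0019  0.0112 -0.6217] shift(tool now) [-0.1416  0.0883  0.0045] shift(tool upright) [-0.1666 -0.0106  0.0026]
0.0 rack corners [[0.73, -0.134], [0.735, -0.365], [0.728, -0.246]] bottle bottom/cap [[0.789, -0.046], [0.838, -0.046], [0.905, -0.056]]
0.06 rack corners [[0.715, -0.129], [0.719, -0.347], [0.713, -0.235]] bottle bottom/cap [[0.771, -0.046], [0.817, -0.046], [0.88, -0.056]]
0.1 rack corners [[0.705, -0.126], [0.709, -0.335], [0.703, -0.228]] bottle bottom/cap [[0.758, -0.045], [0.803, -0.046], [0.864, -0.055]]
0.15 rack corners [[0.692, -0.121], [0.696, -0.32], [0.69, -0.218]] bottle bottom/cap [[0.743, -0.045], [0.785, -0.046], [0.843, -0.054]]
[251.7, 130.5, 271.5, 230.2]
lid rear edge z.26 [[0.654, -0.021, 0.255], [0.653, -0.066, 0.255]]
```

View pics/f1.png

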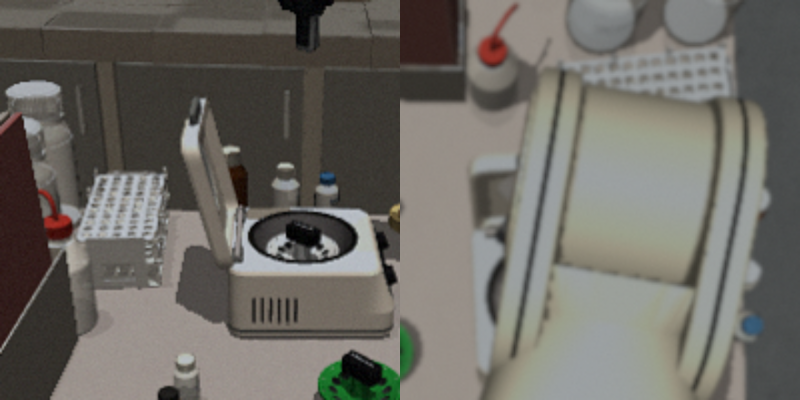

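The side view shows the rotor home in the bowl and the space behind the lid clear above the low tube rack. I'll go over the lid and behind it with the fingers shut.

carry_out:
  targets:
    - [[0,0,-0.156,0,0,0,0.0],[0,0,-0.156,0,0,0,0.0],[0,0,-0.156,0,0,0,0.0],[0,0,-0.155,0,0,0,0.0],[0,0,0,-0.03,-0.002,0,0.0],[0,0,0,-0.03,-0.002,0,0.0],[0,0,0,-0.03,-0.002,0,0.0],[0,0,0,-0.03,-0.002,0,0.0],[0,0,0,-0.03,-0.002,0,0.0],[0,0,0,-0.015,-0.002,0,0.0],[0,0,0,0,0,0,0.0]]

```text
t: 21.9
eef_pos: [0.6836, -0.1061, 0.293]
tool_rot: [0.035, -3.105, -0.011]
contact_force: [-0.7, -0.2, -0.6]
finger_gap: -0.0001
```

```bash
python3 -c "
from h import *
full([.692,-.11,.215],np.pi/2)"
```

```text
p [ 0.6836 -0.1061  0.293 ] yaw 1.593 F [-0.7 -0.2 -0.6] Mz [ 0.03 -0.05 -0.03] gap -0.0001 q [-0.15  0.73  0.98  1.85  0.   -0.18]
turn [ 0.0072 -0.036   0.0223] shift(tool now) [-0.0111 -0.0046  0.0776] shift(tool upright) [-0.0084 -0.0039  0.078 ]
```

carry_out:
  targets:
    - [[0.007,-0.036,0.022,-0.009,-0.004,0,0.0],[0,0,0,0,0,0.015,0.0],[0,0,0,0,0,0.02,0.0],[0,0,0,0,0,0,0.0]]

```text
t: 22.4
eef_pos: [0.689, -0.1097, 0.253]
tool_rot: [-0.001, -3.134, -0.002]
contact_force: [-0.3, 0.4, 0.2]
finger_gap: 0.0001
```

```bash
python3 -c "
from h import *
full([.692,-.11,.215],np.pi/2)"
```

```text
p [ 0.689  -0.1097  0.253 ] yaw 1.57 F [-0.3  0.4  0.2] Mz [ 0.04  0.02 -0.01] gap 0.0001 q [-0.16  0.69  0.79  1.68  0.   -0.16]
turn [ 0.0013 -0.0074 -0.0008] shift(tool now) [-0.0033 -0.0004  0.038 ] shift(tool upright) [-0.003  -0.0003  0.038 ]
```

carry_out:
  targets:
    - [[0,-0.007,0,-0.004,0,0.015,0.0],[0,0,0,0,0,0.015,0.0],[0,0,0,0,0,0.007,0.0],[0,0,0,0,0,0,0.0]]

```text
t: 22.9
eef_pos: [0.6918, -0.1096, 0.2186]
tool_rot: [0.002, 3.14, 0.001]
contact_force: [0.2, 0.1, 0.0]
finger_gap: 0.0003
```

```bash
python3 -c "
from h import *
full([.692,-.11,.215],np.pi/2)"
```

```text
p [ 0.6918 -0.1096  0.2186] yaw 1.57 F [0.2 0.1 0. ] Mz [-0.03  0.01 -0.02] gap 0.0003 q [-0.16  0.68  0.68  1.58  0.   -0.16]
turn [ 0.0009  0.002  -0.001 ] shift(tool now) [-0.0002 -0.0004  0.0036] shift(tool upright) [-0.0002 -0.0004  0.0036]
```

carry_out:
  targets:
    - [[0,0,0,0.012,0,0,0.0],[0,0,0,0.012,0,0,0.0],[0,0,0,0.012,0,0,0.0],[0,0,0,0.012,0,0,0.0],[0,0,0,0.012,0,0,0.0]]

```text
t: 23.52
eef_pos: [0.6345, -0.1102, 0.2249]
tool_rot: [0.001, 3.126, -0.002]
contact_force: [1.5, -0.5, -0.0]
finger_gap: 0.0001
```

carry_out:
  targets:
    - [[0,0.014,0,0.014,0,0.003,0.0],[0,0,0,0.014,0,0.003,0.0],[0,0,0,0.014,0,0.003,0.0],[0,0,0,0.014,0,0.002,0.0],[0,0,0,0.014,0,0.002,0.0]]

```text
t: 24.15
eef_pos: [0.5637, -0.1105, 0.2151]
tool_rot: [0.001, 3.135, -0.004]
contact_force: [-0.3, 0.4, -0.2]
finger_gap: 0.0
```

```bash
python3 -c "
from h import *
full([.555,-.11,.220],np.pi/2)
arm.read_camera('side')
for m in arm.masks_of('lid','side'):print(m['score'],m['bbox'])"
```

```text
p [ 0.5637 -0.1105  0.2151] yaw 1.57 F [-0.3  0.4 -0.2] Mz [-0.04 -0.11  0.02] gap 0.0 q [-0.19  0.38  0.2   1.38 -0.   -0.19]
turn [-0.0027  0.007  -0.0004] shift(tool now) [ 0.0087  0.0005 -0.0049] shift(tool upright) [ 0.0087  0.0005 -0.0049]
0.92 [211.0, 109.9, 260.3, 189.9]
```

carry_out:
  targets:
    - [[0,0,0,0.012,0,0,0.0],[0,0,0,0.01,0,-0.005,0.0],[0,0,0,0,0,-0.02,0.0],[0,0,0,0,0,-0.03,0.0],[0,0,0,0,0,-0.03,0.0],[0,0,0,0,0,0,0.0],[0,0,0,0,0,0,0.0],[0,0,0,0,0,0,0.0],[0,0,0,0,0,0,0.0],[0,0,0,0,0,0,0.0]]

```text
t: 25.5
eef_pos: [0.5362, -0.1099, 0.3008]
tool_rot: [0.001, 3.142, -0.002]
contact_force: [-0.4, -0.8, -0.0]
finger_gap: -0.0
```

```bash
python3 -c "
from h import *
full([.45,-.11,.32],np.pi/2)
arm.read_camera('side')
for m in arm.masks_of('lid','side'):print(m['score'],m['bbox'])
print('expected closed lip',proj('side',[[.3455+.0,-.10,.112],[.36,-.02,.124],[.60,-.02,.124],[.36,-.18,.1]]).round(0))"
```

```text
p [ 0.5362 -0.1099  0.3008] yaw 1.57 F [-0.4 -0.8 -0. ] Mz [-0.02  0.    0.01] gap -0.0 q [-0.2   0.32  0.33  1.58 -0.   -0.2 ]
turn [-0.0015  0.     -0.0007] shift(tool now) [ 0.0862 -0.0002 -0.0192] shift(tool upright) [ 0.0862 -0.0001 -0.0192]
0.79 [217.6, 155.7, 293.4, 189.2]
expected closed lip [[322. 175.]
 [322. 186.]
 [218. 184.]
 [312. 165.]]
```

carry_out:
  targets:
    - [[0,0,0,0,0,0,0.0],[0,0,0,0,0,0,0.0],[0,0,0,0,0,0,0.0],[0,0,0,0,0,0,0.0],[0,0,0,0,0,0,0.0],[0,0,0,0,0,0,0.0],[0,0,0,0,0,0,0.0],[0,0,0,0,0,0,0.0],[0,0,0,0,0,0,0.0],[0,0,0,0,0,0,0.0],[0,0,0,0,0,0,0.0],[0,0,0,0,0,0,0.0]]

```text
t: 27.1
eef_pos: [0.5364, -0.11, 0.3009]
tool_rot: [0.001, 3.141, -0.002]
contact_force: [0.0, 0.4, 0.2]
finger_gap: -0.0002
```

```bash
python3 -c "
from h import *
s=arm.read_camera('side');w=arm.read_camera('wrist')
print([(m['score'],m['bbox']) for m in arm.masks_of('lid','side')])
cv2.imwrite('pics/f2.png',np.hstack([cv2.resize(s[90:260,160:330],(400,400)),cv2.resize(w,(400,400))]))"
```

```text
[(0.74, [217.3, 155.9, 294.2, 193.8])]
```

View pics/f2.png

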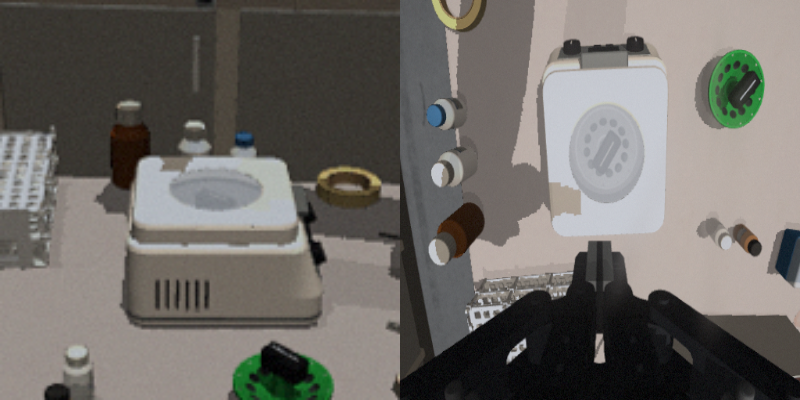

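The lid lies flat on the deck, with the rotor visible under its window at (605,152). The bystanders and the green rotor stand where they were, and the arm is clear.

```bash
python3 -c "
from h import *
print(arm.finish_job())"
```

```text
the job is handed in; nothing more can be done
None
```

The rotor is seated on the spindle, the lid is closed, and the job is handed in at about 27 s of the 72 s allowed.

- **Grasp:** The first grasp closed on nothing. The fingertips stand about 35 mm further back than the interface text says. I saw this in the side view, went lower, and gripped the handle on the second try.
- **Seating:** I lined the slot up with the key direction measured in the wrist picture (about -0.62 rad). It slid over the key without any turning search, with only about 1 to 2 N of contact force. The height at release put the underside at about 49 mm, against 50 mm for home and 60 mm if it were riding on the key.
- **Lid:** I let go, rose clear, and tipped the lid forward from behind with the fingers shut. It then sank closed by itself.
- **Last checks:** The lid lies flat on the deck with the rotor under its window. The vials, bottles and green rotor in view appear where they were (judged by eye). The arm is clear and its force reading is about zero. None of the last checks failed or disagreed. I had no direct measurement of the lid angle.

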